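# Load the can dispenser in order of use

## Task

The four small tins lie in the wooden tray in the order in which the cook will use them, the first at the left as the robot sees it. Load them from the tray into the wire roll-down can dispenser so that they will come out at its low end in that same order: the tray's leftmost tin lying against the end stop, the next one behind it, and the tray's rightmost tin last. Leave all four lying across the lane, rolled down against the stop and one another, and at rest.

Things in the scene. Friction and masses are not known exactly. Their poses are not given: they have to be found in the camera images.
- tray: fixed wooden tray, 108 x 240 mm, long side along its y (to the robot's left, turned up to 12 degrees). Bays at y = 87, 29, -29, -87 mm: in each a tin lies on two dowels, axis along x, centre 39 mm above the worktop, its ends overhanging so that fingers fit in front and behind. Labels stand along the front edge. Origin: middle of the bays, at worktop height
- dispenser: fixed lane of steel wire, 106 x 266 mm, origin mid-lane on the worktop, turned up to 12 degrees; tins lie across it and roll down 5.7 degrees from the open end (+y, robot's left) to the stop face at y = -120 mm. Load at x = 0, y = 80 mm (tin centre then 55 mm above the worktop; side wires 82 mm apart, 39 mm high). Hoops to 82 mm high over y = -62 to 0 bar entry there; at y = 128 a low bar
- tin_red: small food tin, red wrapper with cream bands, steel ends; diameter 46 mm, length 62 mm, 0.11 to 0.21 kg, lying on its side. Origin: its centre; x along its axis (it turns about x as it rolls). Take it from above by its flat ends, 62 mm apart, up to 10 mm above the centre. Let go on the dispenser's rails it rolls down by itself in about a second
- tin_yellow: small food tin, yellow wrapper with cream bands, steel ends; diameter 46 mm, length 62 mm, 0.11 to 0.21 kg, lying on its side. Origin: its centre; x along its axis (it turns about x as it rolls). Take it from above by its flat ends, 62 mm apart, up to 10 mm above the centre. Let go on the dispenser's rails it rolls down by itself in about a second
- tin_green: small food tin, green wrapper with cream bands, steel ends; diameter 46 mm, length 62 mm, 0.11 to 0.21 kg, lying on its side. Origin: its centre; x along its axis (it turns about x as it rolls). Take it from above by its flat ends, 62 mm apart, up to 10 mm above the centre. Let go on the dispenser's rails it rolls down by itself in about a second
- tin_blue: small food tin, blue wrapper with cream bands, steel ends; diameter 46 mm, length 62 mm, 0.11 to 0.21 kg, lying on its side. Origin: its centre; x along its axis (it turns about x as it rolls). Take it from above by its flat ends, 62 mm apart, up to 10 mm above the centre. Let go on the dispenser's rails it rolls down by itself in about a second
- label_red: red card, 36 x 15 mm, in a white clip fixed on the tray's front edge, marking the bay of the red tin, whose centre at the start is 55 mm behind it (label's +x). Origin: centre of the clip's underside, 8 mm above the worktop; axes parallel to the tray's; top at 20 mm
- label_yellow: yellow card, 36 x 15 mm, in a white clip fixed on the tray's front edge, marking the bay of the yellow tin, whose centre at the start is 55 mm behind it (label's +x). Origin: centre of the clip's underside, 8 mm above the worktop; axes parallel to the tray's; top at 20 mm
- label_green: green card, 36 x 15 mm, in a white clip fixed on the tray's front edge, marking the bay of the green tin, whose centre at the start is 55 mm behind it (label's +x). Origin: centre of the clip's underside, 8 mm above the worktop; axes parallel to the tray's; top at 20 mm
- label_blue: blue card, 36 x 15 mm, in a white clip fixed on the tray's front edge, marking the bay of the blue tin, whose centre at the start is 55 mm behind it (label's +x). Origin: centre of the clip's underside, 8 mm above the worktop; axes parallel to the tray's; top at 20 mm

How it is judged:
By the outcome, as a careful person would: the job done as asked, in the order asked, and still so for the second after the job is handed in, with the robot touching nothing.
It also fails if it takes over 104 s, if anything falls off the work surface, if the arm or the gripper's body presses on something with over 40 N, if the wrist force passes 120 N, or if a joint passes its speed limit or range.

## Robot

A 7-joint arm with a two-finger parallel gripper is mounted at the origin on a cart in front of the work surface, level with it; the furniture and walls round the work are solid. World frame = base frame: x ahead of the robot, y to its left, z up, the work surface at z = 0. Lengths are in m, angles in rad, forces in N, time in s.
With the tool pointing down it reaches from about 0.4 to 0.85 m from the base axis. Payload 4.5 kg.
Tool frame: the origin (TCP) lies midway between the tips of the shut fingers; the grasp point (between the pads) lies 19 mm behind it (r.grip_point_offset is the distance from the TCP to the grasp point, in m); z points along the fingers, y is the line along which they close (so a half turn about z gives the same grasp; the last joint's range is limited). The gripper opens to 88 mm and grips with 3 to 60 N. Pads are 18 mm wide; open, the fingers measure 123 mm over their backs; the gripper's body (75 mm by 187 mm) begins 45 mm behind the grasp point.
Start: joints at [-1.132, 0.689, -0.195, 1.565, 0.157, 0.902, -0.215], TCP at [0.246, 0.575, 0.239] pointing down, gripper open.
Joint ranges: [-3.01, 3.01], [-0.46, 2.08], [-1.47, 1.51], [0.13, 2.56], [-1, 4.14], [0.04, 2.09], [-2.66, 2.66]. Speed limits (rad/s): [2.57, 2.57, 3.14, 3.14, 3.14, 3.14, 3.14].

## Interface

Orientations are given as a unit quaternion [x, y, z, w].
In Python, from plant import r, optics gives the robot as it stands.
- The arm moves only by the shell command python3 -m pendant 'ROWS' [OPENING] [FORCE]. ROWS is JSON, a list of rows, each a list of 6 numbers: the shift along the tool's x, y, z as a fraction of full scale, then the turn, a rotation vector about the tool's x, y, z as a fraction of full scale. A call has 1 to 5 rows; each row shifts and turns the commanded pose from where the row before left it, along the tool's axes as they then stand; what a row does not reach is not made up. Full scale, the value 1, is 0.025 m for a shift and pi rad for a turn. A row lasts 1/12 s, in which the tool goes at most 41.7 mm and 7.16 degrees, less where a joint would pass 70% of its speed; a pose out of reach is approached as far as the arm can. A call with a number of a shift or a turn outside -1 to 1 is refused whole. A call with a gripper value outside its range is refused whole. OPENING is the opening, from -1 (shut) to 1 (fully open), set as the call begins (- or left out, the last holds). The fingers move at their own pace and stop on an object; FORCE is the grip in N (left out, the last holds). Time passes only in rows, so rows that do not move let the fingers close. It gives the time, the measured TCP pose, the force, the opening and the grip force at its end, in the units of the state.
- r.get_state(): the state, without advancing time (a new reading comes with each control period).
- optics.snapshot(name): name is "scene" or "side" or "wrist"; returns (picture, depth): 420x560x3 uint8, blue, green, red; 420x560 float32, m along the optical axis (not along the pixel's ray), 0 where there is no reading.
- optics.calibration(name): a dict with "vfov" (degrees; the focal length in pixels is half the picture's height over the tangent of half this angle, whatever the lens; pixels are square), "cx", "cy" (the principal point, pixels), "cam_to_world" (4x4, takes a point from camera to world coordinates); the wrist camera has in their place "tool_from_camera" (4x4, takes a point from camera to tool coordinates, whose origin is the TCP and whose axes are the flange's). Camera axes: x right, y up, looking along -z (the intrinsics and any distortion apply to the point x, -y, -z); pixel columns grow to the right and rows downward; lengths in m; the calibration is good to about 2 mm. A picture is of the moment at which its call begins: read the wrist's pose just before it. calibration takes no time and is no camera call.
- r.finish_job(): hands the job in; it is judged then, once.
The state is a dict: "clock": time; "q": joint angles; "qd": joint speeds; "joint_torque": joint torques, N m; "tool_pos": TCP position; "eef_rot": TCP orientation; "contact_force": force on the tool from outside, world axes, zero at the start; "moment": the same for the moment, N m; "opening": opening from 0.0 (shut) to 1.0 (fully open); "finger_force": force on a finger pad.
Only numpy, scipy, OpenCV 4.12 (cv2) and the standard library are available. Lean on these libraries where they do the work, as an engineer would, in place of code of your own. Each camera call takes 0.05 s, during which the arm holds its last target. There are 200 camera calls.

## Working session

There is one attempt and no reset: what is moved stays moved. The work goes in short steps, Python scripts to look and compute and a shell command to move; the robot and the scene stay as the last step left them, time stands still between calls to the robot, and variables do not carry over. Pictures are saved under pics/ and viewed, at most 14 in all, crops included, and the job is handed in when it is done.

```bash
mkdir -p pics; ls; python3 - <<'E'
from plant import r, optics
import cv2,numpy as np
for n in ("scene","side"):
    p,d=optics.snapshot(n); cv2.imwrite(f"pics/{n}0.png",p); np.save(f"pics/{n}0.npy",d)
    print(n,optics.calibration(n))
print(optics.calibration("wrist"))
print(r.get_state(), r.grip_point_offset)
E
```

```text
pics
scene {'vfov': 51.44000964644714, 'cx': 280.45148741524844, 'cy': 215.4267051725363, 'cam_to_world': array([[-0.42462954,  0.5798134 , -0.69534608, -0.37977113],
       [-0.90515811, -0.25537266,  0.33981407,  0.41204261],
       [ 0.01945637,  0.77369324,  0.63326157,  0.77509864],
       [ 0.        ,  0.        ,  0.        ,  1.        ]])}
side {'vfov': 56.953597501511574, 'cx': 277.4931501471583, 'cy': 212.3967697294444, 'cam_to_world': array([[-0.86630418,  0.34042829, -0.36554841,  0.11289596],
       [-0.49951141, -0.5869849 ,  0.63713191,  0.55689818],
       [ 0.00232633,  0.73454564,  0.67855529,  0.60764253],
       [ 0.        ,  0.        ,  0.        ,  1.        ]])}
{'vfov': 58.63060677395774, 'cx': 282.74483075576603, 'cy': 203.39525876585694, 'tool_from_camera': array([[ 5.29168067e-04,  9.64335649e-01,  2.64681837e-01,
         6.80134856e-02],
       [ 9.99999774e-01, -4.00840614e-04, -5.38847147e-04,
        -6.76637930e-04],
       [-4.13534283e-04,  2.64682063e-01, -9.64335644e-01,
        -1.45480301e-01],
       [ 0.00000000e+00,  0.00000000e+00,  0.00000000e+00,
         1.00000000e+00]])}
{'clock': 0.1, 'q': array([-1.13219838,  0.6898979 , -0.19452218,  1.56621128,  0.1572894 ,
        0.90251244, -0.21508805]), 'qd': array([-4.32206341e-04, -3.16228968e-03, -8.30665441e-04, -2.47426266e-03,
       -4.64235069e-05,  2.53429205e-03,  8.99737153e-04]), 'joint_torque': array([-2.89260723e-03, -5.28501284e+01, -1.27115171e+00, -1.53838581e+01,
       -5.24949236e-02,  2.02450596e-03,  4.01677437e-05]), 'tool_pos': array([0.24596248, 0.57395937, 0.23799933]), 'eef_rot': array([ 2.00980774e-01,  9.79594843e-01, -8.12258312e-04, -1.09993465e-04]), 'contact_force': array([-0.32181381,  0.13500595, -0.05748321]), 'moment': array([0.01530451, 0.08314365, 0.00076542]), 'finger_force': 0.0, 'opening': 1.0002222134470529} 0.0187
```

View pics/scene0.png

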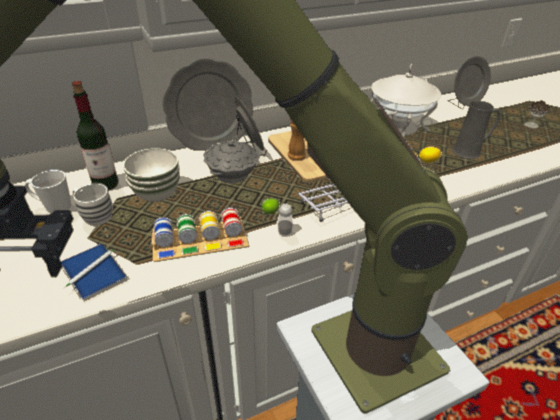

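View pics/side0.png

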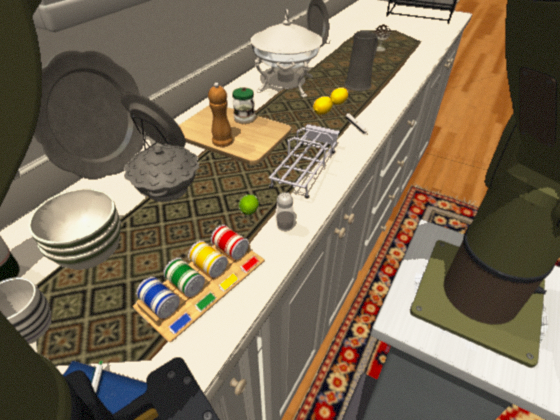

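The robot sees blue, green, yellow, red from left to right: in the side view the tins are at about (158,297), (184,277), (208,258) and (230,242). The dispenser is near (305,160), with a shaker and a lime between it and the tray.

```bash
cat > h.py <<'E'
import numpy as np, cv2
from plant import r, optics
from scipy.spatial.transform import Rotation as R
def ray(n,u,v,T=None):
    c=optics.calibration(n); f=210/np.tan(np.radians(c['vfov'])/2)
    T=c['cam_to_world'] if T is None else T
    d=T[:3,:3]@np.array([(u-c['cx'])/f,-(v-c['cy'])/f,-1]); return T[:3,3],d
def onz(n,u,v,z,T=None):
    o,d=ray(n,u,v,T); return o+d*(z-o[2])/d[2]
def bydepth(n,u,v,dep,T=None):
    o,d=ray(n,u,v,T); return o+d*dep
def proj(n,P,T=None):
    c=optics.calibration(n); f=210/np.tan(np.radians(c['vfov'])/2)
    T=c['cam_to_world'] if T is None else T
    p=T[:3,:3].T@(np.asarray(P)-T[:3,3]); return c['cx']-f*p[0]/p[2], c['cy']+f*p[1]/p[2]
def wristT():
    s=r.get_state(); T=np.eye(4); T[:3,:3]=R.from_quat(s['eef_rot']).as_matrix(); T[:3,3]=s['tool_pos']
    return T@optics.calibration('wrist')['tool_from_camera']
E
python3 - <<'E'
from h import *
p=cv2.imread('pics/side0.png'); d=np.load('pics/side0.npy')
a=cv2.resize(p[120:200,265:345],None,fx=7,fy=7,interpolation=cv2.INTER_CUBIC); cv2.imwrite('pics/disp0.png',a)
a=cv2.resize(p[215:345,125:275],None,fx=5,fy=4.6,interpolation=cv2.INTER_CUBIC)
a=cv2.resize(p[215:335,125:275],None,fx=5,fy=5,interpolation=cv2.INTER_CUBIC); cv2.imwrite('pics/tray0.png',a)
for n in('side','scene'):
    p=cv2.imread(f'pics/{n}0.png'); dd=np.load(f'pics/{n}0.npy')
    h=cv2.cvtColor(p,cv2.COLOR_BGR2HSV)
    for c,(lo,hi) in dict(blue=(105,125),green=(50,85),yellow=(22,34),red=(0,6)).items():
        m=((h[...,0]>=lo)&(h[...,0]<=hi)&(h[...,1]>170)&(h[...,2]>60)).astype('uint8')
        k,_,s,cen=cv2.connectedComponentsWithStats(m)
        for i in range(1,k):
            if 20<s[i,4]<400: 
                u,v=cen[i]; print(n,c,s[i,4],cen[i].round(1),bydepth(n,u,v,dd[int(round(v)),int(round(u))]).round(4))
E
```

```text
side blue 175 [152.9 292.7] [0.491  0.3232 0.0596]
side blue 22 [160.1 301.4] [0.4695 0.3294 0.0576]
side blue 123 [179.8 322.7] [0.4383 0.3271 0.0142]
side blue 64 [ 72.  368.1] [0.5346 0.4737 0.0103]
side blue 62 [ 88.3 371.1] [0.5091 0.4639 0.0093]
side green 149 [179.  273.1] [0.4803 0.2685 0.0597]
side green 94 [205.5 301. ] [0.4263 0.2708 0.0161]
side yellow 32 [194.5 248.2] [0.496  0.2061 0.0571]
side yellow 182 [203.5 254.6] [0.4699 0.2117 0.0592]
side yellow 35 [212.3 260.7] [0.4467 0.2154 0.0593]
side yellow 127 [228.6 281.3] [0.417  0.2123 0.0136]
side red 64 [421.5 196.7] [ 0.2455 -1.4129 -0.8998]
side red 51 [416.1 209.6] [ 0.2433 -1.29   -0.9064]
side red 55 [466.2 211.5] [-0.0126 -1.4224 -0.9085]
side red 24 [216.5 232.6] [0.4837 0.1526 0.0583]
side red 171 [225.4 238.6] [0.4597 0.1564 0.0573]
side red 65 [403.3 237.3] [ 0.242  -1.0278 -0.9007]
side red 32 [233.6 245.3] [0.4361 0.1625 0.0567]
side red 102 [249.8 263.3] [0.4059 0.1558 0.0144]
side red 77 [388.2 269.6] [ 0.2426 -0.7722 -0.9003]
side red 115 [370.6 307.9] [ 0.2417 -0.5193 -0.902 ]
side red 239 [376.8 362.
[... 380 characters left out ...]
.3266 0.0139]
scene blue 36 [ 82.  257.9] [0.5091 0.5159 0.0086]
scene green 32 [185.  222.4] [0.4775 0.2608 0.0599]
scene green 34 [189.2 249.5] [-0.3798  0.412   0.7751]
scene yellow 251 [429.6 153.9] [ 0.5184 -0.5623  0.0395]
scene yellow 68 [207.6 219.4] [0.4659 0.2051 0.06  ]
scene yellow 74 [212.6 245.8] [0.4139 0.2125 0.0154]
scene red 57 [229.8 216.1] [0.4573 0.1484 0.0586]
scene red 59 [235.  242.4] [0.4047 0.1562 0.0136]
scene red 51 [554.2 310.5] [ 0.2632 -1.401  -0.9046]
scene red 89 [541.6 321.3] [ 0.2416 -1.2853 -0.9005]
scene red 100 [502.6 340.6] [ 0.2401 -1.0311 -0.9015]
scene red 35 [438.8 416.1] [ 0.0892 -0.5302 -0.9047]
scene red 53 [510.  417.8] [-0.0342 -0.7777 -0.8993]
```

View pics/disp0.png

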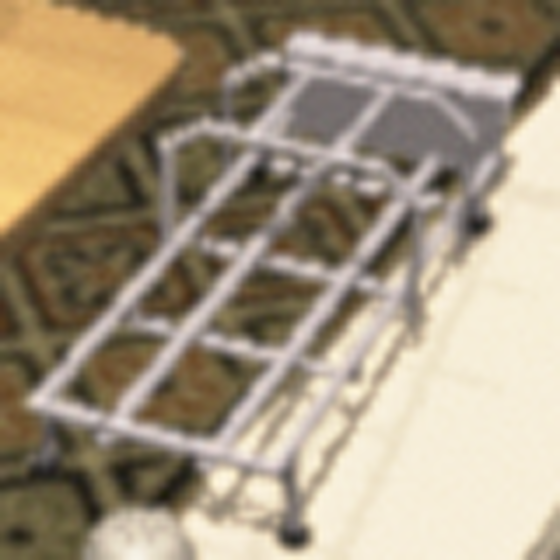

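View pics/tray0.png

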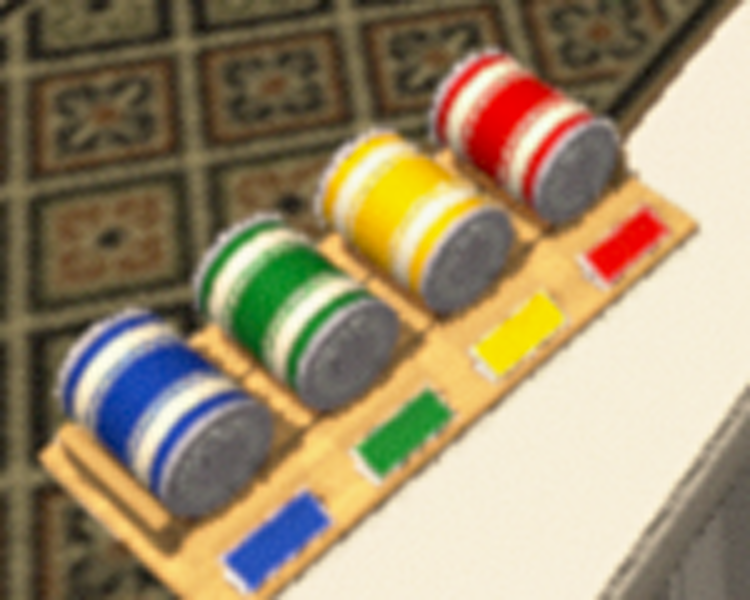

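```bash
python3 - <<'E'
from h import *
from scipy.optimize import least_squares
pix={(-.041,.128,.040):(38,402),(.041,.128,.040):(285,465) if 0 else (38,402)}
c=lambda a,b:(265+a/7-.43,120+b/7-.43)
# tray labels camera order: image-left end = far side (+x), image-right = near (-x)
obs=[((.041,.128,.039),c(38,402)),((-.041,.128,.039),c(285,465)),((.045,0,.082),c(168,140)),((-.045,0,.082),c(425,195)),((.045,-.12,.08),c(290,45)),((-.045,-.12,.08),c(515,85))]
def P(q,l): 
    t=q[2];return np.array([q[0]+np.cos(t)*l[0]-np.sin(t)*l[1],q[1]+np.sin(t)*l[0]+np.cos(t)*l[1],l[2]])
f=lambda q:np.concatenate([np.subtract(proj('side',P(q,l)),o) for l,o in obs])
s=least_squares(f,[.5,-.1,0]);print(s.x,np.degrees(s.x[2]));print(s.fun.round(1))
print('foot',onz('side',*c(292,537),0),P(s.x,(-.05,.128,0)))
print('load',P(s.x,(0,.08,.055)))
E
```

```text
[ 0.4588964  -0.19199827  0.09941268] 5.69592687468255
[ 0.3  4.9 -2.7  5.1  1.7 -0.3 -1.1  0.1  1.4 -7.7  0.9 -6.4]
foot [ 0.40863715 -0.09848582  0.        ] [ 0.39643939 -0.0695927   0.        ]
load [ 0.45095648 -0.11239326  0.055     ]
```

```bash
python3 - <<'E'
from h import *
from scipy.optimize import least_squares
c=lambda a,b:(265+a/7-.43,120+b/7-.43)
d=np.load('pics/side0.npy')
for a,b in [(38,402),(285,465),(150,430),(168,140),(425,195),(290,45),(515,85),(300,133),(400,60),(440,120)]:
    u,v=c(a,b); u0,v0=int(round(u)),int(round(v)); w=d[v0-1:v0+2,u0-1:u0+2]; dep=w[w>0].min(); print(a,b,bydepth('side',u,v,dep).round(3))
obs=[((.041,.128,.039),c(38,402)),((-.041,.128,.039),c(285,465)),((.045,0,.082),c(168,140)),((-.045,0,.082),c(425,195)),((.045,-.12,.08),c(290,45)),((-.045,-.12,.08),c(515,85)),((-.045,.125,0.004),c(292,537)),((.045,.125,0.004),c(45,455))]
def P(q,l,z=None): 
    t=q[2];return np.array([q[0]+np.cos(t)*l[0]-np.sin(t)*l[1],q[1]+np.sin(t)*l[0]+np.cos(t)*l[1],l[2] if z is None else z])
f=lambda q:np.concatenate([np.subtract(proj('side',P(q,l,{0:q[3],1:q[3],4:q[4],5:q[4]}.get(i))),o) for i,(l,o) in enumerate(obs)])
s=least_squares(f,[.45,-.2,0,.04,.08]);print(s.x.round(4),np.degrees(s.x[2]));print(s.fun.round(1))
print('load',P(s.x,(0,.08,.055)))
E
```

```text
38 402 [ 0.493 -0.07   0.045]
285 465 [ 0.406 -0.084  0.043]
150 430 [ 0.452 -0.074  0.046]
168 140 [ 0.513 -0.196  0.074]
425 195 [ 0.418 -0.214  0.071]
290 45 [ 0.524 -0.318  0.048]
515 85 [ 0.434 -0.339  0.046]
300 133 [ 0.466 -0.209  0.084]
400 60 [ 0.481 -0.331  0.048]
440 120 [ 0.437 -0.268  0.067]
[ 0.4646 -0.2057  0.1122  0.0429  0.0495] 6.427664546824975
[ 1.7  0.1 -1.4 -0.2  2.2 -3.3 -0.8 -3.3  0.5 -0.6 -0.8  0.5 -1.2  1.9
 -0.2  4. ]
load [ 0.45568409 -0.1261742   0.055     ]
```

```bash
python3 -m pendant '[[0,0,0,0,0,0.0391],[0,0,0,0,0,0.0391],[0,0,0,0,0,0.0391],[0,0,0,0,0,0.0391],[0,0,0,0,0,0.0391]]' 1 20
python3 -m pendant '[[0,0,0,0,0,0.0391],[0,0,0,0,0,0.0391],[0,0,0,0,0,0.0391],[0,0,0,0,0,0.0391],[0,0,0,0,0,0.0391]]'
python3 -m pendant '[[0,0,0,0,0,0.0391],[-0.6,0.83,0,0,0,0],[-0.6,0.83,0,0,0,0],[-0.6,0.83,0,0,0,0],[-0.6,0.83,0,0,0,0]]'
python3 -m pendant '[[-0.6,0.83,0,0,0,0],[-0.6,0.83,0,0,0,0],[-0.6,0.83,0,0,0,0],[-0.6,0.83,0,0,0,0],[-0.6,0.83,0,0,0,0]]'
```

```text
clock: 0.52
tool_pos: [0.246, 0.5742, 0.2383]
eef_rot: [0.49, 0.872, -0.0, 0.0]
contact_force: [0.1, 0.1, 0.3]
opening: 1.003
finger_force: 0.0
clock: 0.93
tool_pos: [0.2458, 0.5742, 0.2383]
eef_rot: [0.731, 0.683, -0.0, 0.0]
contact_force: [-0.3, 0.8, 0.0]
opening: 1.0
finger_force: 0.0
clock: 1.35
tool_pos: [0.317, 0.4992, 0.2383]
eef_rot: [0.769, 0.639, -0.0, 0.0]
contact_force: [0.9, -0.2, 0.0]
opening: 1.0
finger_force: 0.0
clock: 1.77
tool_pos: [0.4053, 0.4063, 0.2384]
eef_rot: [0.769, 0.639, -0.0, -0.0]
contact_force: [1.6, 0.1, -0.7]
opening: 0.998
finger_force: 0.0
```

```bash

python3 -m pendant '[[-0.6,0.83,0,0,0,0],[-0.6,0.83,0,0,0,0],[-0.6,0.83,0,0,0,0],[-0.55,0.8,0,0,0,0],[0,0,0,0,0,0]]'
python3 - <<'E'
from h import *
T=wristT(); np.save('pics/w1T.npy',T)
p,d=optics.snapshot('wrist'); cv2.imwrite('pics/w1.png',p); np.save('pics/w1.npy',d)
E
```

```text
clock: 2.18
tool_pos: [0.4791, 0.3288, 0.2387]
eef_rot: [0.772, 0.635, -0.0, 0.002]
contact_force: [0.6, -0.4, 0.5]
opening: 1.0
finger_force: 0.0
```

View pics/w1.png

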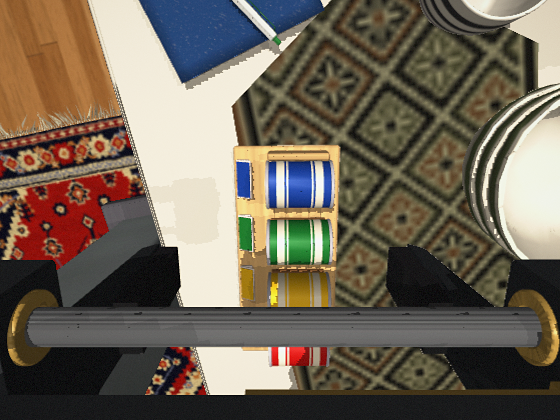

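The wrist view shows blue at (300,185), green at (300,243), then yellow and red partly behind the gripper, with their label cards at u≈246. I'll fit the tin centres from depth.

```bash
python3 - <<'E'
from h import *
from scipy.optimize import least_squares
T=np.load('pics/w1T.npy');d=np.load('pics/w1.npy')
ang=np.radians(-10.7);ex=np.array([np.cos(ang),np.sin(ang)]);ey=np.array([-ex[1],ex[0]])
for name,(v0,v1) in dict(blue=(155,216),green=(216,270)).items():
    pts=np.array([bydepth('wrist',u,v,d[v,u],T) for v in range(v0,v1) for u in range(255,345) if d[v,u]>0])
    q=pts[pts[:,2]>.048]; a,b=q[:,:2]@ex,q[:,:2]@ey
    s=least_squares(lambda m:np.hypot(b-m[0],q[:,2]-m[1])-.023,[b.mean(),.039],loss='soft_l1',f_scale=.001)
    lo,hi=np.percentile(a,[1,99]); am=(lo+hi)/2
    # axis direction: ridge y vs x
    print(name,len(q),'len',hi-lo,'centre',am*ex+s.x[0]*ey,s.x[1],'rms',np.std(s.fun))
    n=[];
    for l in np.linspace(lo,hi,5)[:-1]:
        k=(a>=l)&(a<l+(hi-lo)/4); n.append(least_squares(lambda m:np.hypot(b[k]-m[0],q[k,2]-s.x[1])-.023,[s.x[0]],loss='soft_l1',f_scale=.001).x[0])
    print('slope deg',np.degrees(np.polyfit(np.arange(4)*(hi-lo)/4,n,1)[0]))
E
python3 - <<'E'
from h import *
s=r.get_state();print(s['tool_pos'],s['eef_rot'],R.from_quat(s['eef_rot']).as_matrix()[:,1])
E
```

```text
[0.47685498 0.33154808 0.23851796] [ 7.71267080e-01  6.36510914e-01 -2.46373255e-04  9.41790059e-04] [ 0.98184029 -0.18970594  0.0011391 ]Traceback (most recent call last):
  File "<stdin>", line 6, in <module>
  File "h.py", line 11, in bydepth
    o,d=ray(n,u,v,T); return o+d*dep
        ~~~^^^^^^^^^
  File "h.py", line 5, in ray
    c=optics.calibration(n); f=210/np.tan(np.radians(c['vfov'])/2)
ValueError: time passes only in moves, steps and waits
```

```bash
sed -i 's/^def ray/from functools import lru_cache\ncal=lru_cache(None)(optics.calibration)\ndef ray/; s/c=optics.calibration(n)/c=cal(n)/' h.py
cat > fit.py <<'E'
from h import *
from scipy.optimize import least_squares
def run(T,d,regs,deg):
    ang=np.radians(deg);ex=np.array([np.cos(ang),np.sin(ang)]);ey=np.array([-ex[1],ex[0]])
    for name,(u0,u1,v0,v1) in regs.items():
        pts=np.array([bydepth('wrist',u,v,d[v,u],T) for v in range(v0,v1) for u in range(u0,u1) if d[v,u]>0])
        q=pts[pts[:,2]>.048]; a,b=q[:,:2]@ex,q[:,:2]@ey
        s=least_squares(lambda m:np.hypot(b-m[0],q[:,2]-m[1])-.023,[b.mean(),.039],loss='soft_l1',f_scale=.001)
        lo,hi=np.percentile(a,[1,99]); am=(lo+hi)/2
        n=[]
        for l in np.linspace(lo,hi,5)[:-1]:
            k=(a>=l)&(a<l+(hi-lo)/4); n.append(least_squares(lambda m:np.hypot(b[k]-m[0],q[k,2]-s.x[1])-.023,[s.x[0]],loss='soft_l1',f_scale=.001).x[0])
        print(name,len(q),'len',(hi-lo).round(4),'centre',(am*ex+s.x[0]*ey).round(4),s.x[1].round(4),'rms',np.std(s.fun).round(4),'slope deg',np.degrees(np.polyfit(np.arange(4)*(hi-lo)/4,n,1)[0]).round(1))
E
python3 - <<'E'
from fit import *
run(np.load('pics/w1T.npy'),np.load('pics/w1.npy'),dict(blue=(255,345,155,216),green=(255,345,216,270)),-10.7)
E
```

```text
blue 2850 len 0.0608 centre [0.4922 0.3166] 0.0368 rms 0.0007 slope deg 0.2
green 2504 len 0.0611 centre [0.4813 0.2595] 0.0369 rms 0.0007 slope deg 0.1
```

```bash
python3 -m pendant '[[-0.47,0.71,0,0,0,0],[0,0,1,0,0,0],[0,0,1,0,0,0],[0,0,1,0,0,0],[0,0,1,0,0,0]]'
python3 -m pendant '[[0,0,1,0,0,0],[0,0,0.7,0,0,0],[0,0,0.6,0,0,0],[0,0,0,0,0,0],[0,0,0,0,0,0]]'; cat > st.py <<'E'
import sys
from h import *
s=r.get_state();t=np.array(eval(sys.argv[1]));M=R.from_quat(s['eef_rot']).as_matrix()
print('t',s['clock'],s['tool_pos'].round(4),'yaw',np.degrees(np.arctan2(M[1,1],M[0,1])).round(2),'tilt',M[2,:2].round(3),'units',(M.T@(t-s['tool_pos'])/.025).round(2),'open',round(s['opening'],3),s['finger_force'])
E
python3 st.py '.4922,.3166,.0283'
```

```text
clock: 2.65
tool_pos: [0.4888, 0.3213, 0.1376]
eef_rot: [0.769, 0.639, 0.0, -0.001]
contact_force: [-0.0, 0.8, 0.1]
opening: 0.998
finger_force: 0.0
clock: 3.07
tool_pos: [0.4888, 0.3206, 0.0806]
eef_rot: [0.769, 0.639, -0.001, -0.001]
contact_force: [0.1, 0.2, -0.1]
opening: 0.998
finger_force: 0.0
t 3.0667 [0.4888 0.3206 0.0806] yaw -10.52 tilt [-0.001 -0.002] units [-0.13  0.17  2.09] open 0.998 0.0
```

```bash
python3 -m pendant '[[-0.13,0.17,0.5,0,0,0],[0,0,0.8,0,0,0],[0,0,0.79,0,0,0],[0,0,0,0,0,0],[0,0,0,0,0,0]]'
python3 st.py '.4922,.3166,.0283'
```

```text
clock: 3.48
tool_pos: [0.4936, 0.3156, 0.0288]
eef_rot: [0.769, 0.639, -0.0, -0.0]
contact_force: [0.5, 0.5, 0.5]
opening: 1.003
finger_force: 0.0
t 3.4833 [0.4936 0.3156 0.0288] yaw -10.62 tilt [-0.    -0.001] units [ 0.03 -0.06  0.02] open 1.003 0.0
```

Good. I'll close, then lift.

```bash
python3 -m pendant '[[0,0,0,0,0,0],[0,0,0,0,0,0],[0,0,0,0,0,0],[0,0,0,0,0,0],[0,0,0,0,0,0]]' -1 25
python3 -m pendant '[[0,0,0,0,0,0],[0,0,0,0,0,0],[0,0,-0.5,0,0,0],[0,0,-1,0,0,0],[0,0,-1,0,0,0]]'
python3 -m pendant '[[0,0,-1,0,0,0],[0,0,-1,0,0,0],[0,0,-1,0,0,0],[0,0,-1,0,0,0],[0,0,0,0,0,0]]';python3 st.py '.455,-.126,.17'
```

```text
clock: 3.9
tool_pos: [0.4937, 0.3162, 0.0297]
eef_rot: [0.769, 0.639, 0.0, -0.0]
contact_force: [-1.1, -0.4, 2.9]
opening: 0.697
finger_force: 25.0
clock: 4.32
tool_pos: [0.4931, 0.315, 0.0919]
eef_rot: [0.77, 0.639, -0.001, 0.0]
contact_force: [-0.3, 0.0, -1.9]
opening: 0.701
finger_force: 25.0
clock: 4.73
tool_pos: [0.4964, 0.3169, 0.1967]
eef_rot: [0.77, 0.638, 0.005, 0.001]
contact_force: [0.7, -0.4, -1.4]
opening: 0.697
finger_force: 25.0
t 4.7333 [0.4964 0.3169 0.1967] yaw -10.65 tilt [0.006 0.007] units [-17.72   1.64   0.97] open 0.697 25.000006039626896
```

```bash
python3 -m pendant '[[-0.5,0,0,0,0,0],[-1,0.1,0,0,0,0],[-1,0.1,0,0,0,0],[-1,0.1,0,0,0,0],[-1,0.1,0,0,0,0]]'
python3 -m pendant '[[-1,0.1,0,0,0,0],[-1,0.1,0,0,0,0],[-1,0.1,0,0,0,0],[-1,0.1,0,0,0,0],[-1,0.1,0,0,0,0]]'
python3 -m pendant '[[-1,0.1,0,0,0,0],[-1,0.1,0,0,0,0],[-1,0.1,0,0,0,0],[-1,0.1,0,0,0,0],[-1,0.1,0,0,0,0]]'
python3 -m pendant '[[-1,0.1,0,0,0,0],[0,0,0,0,0,-0.035],[0,0,0,0,0,-0.035],[0,0,0,0,0,-0.035],[0,0,0,0,0,0]]'
python3 st.py '.455,-.126,.17'; python3 - <<'E'
from h import *
T=wristT(); np.save('pics/w2T.npy',T)
p,d=optics.snapshot('wrist'); cv2.imwrite('pics/w2.png',p); np.save('pics/w2.npy',d)
E
```

```text
clock: 5.15
tool_pos: [0.4821, 0.2019, 0.1911]
eef_rot: [0.769, 0.639, -0.001, 0.0]
contact_force: [0.8, -0.4, -1.5]
opening: 0.699
finger_force: 25.0
clock: 5.57
tool_pos: [0.4714, 0.0767, 0.1912]
eef_rot: [0.769, 0.639, -0.0, -0.0]
contact_force: [0.3, -0.6, -1.6]
opening: 0.701
finger_force: 25.0
clock: 5.98
tool_pos: [0.4606, -0.0483, 0.1912]
eef_rot: [0.77, 0.639, -0.0, -0.0]
contact_force: [0.3, -0.5, -2.1]
opening: 0.7
finger_force: 25.0
clock: 6.4
tool_pos: [0.4587, -0.0725, 0.1912]
eef_rot: [0.653, 0.757, -0.0, -0.0]
contact_force: [0.4, 0.8, -1.4]
opening: 0.703
finger_force: 25.0
t 6.4 [ 0.4587 -0.0725  0.1912] yaw 8.4 tilt [ 0.    -0.001] units [-2.1  -0.46  0.85] open 0.703 24.998525250703096
```

View pics/w2.png

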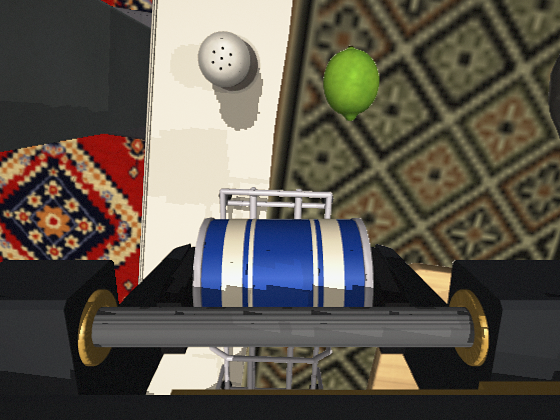

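The low bar runs from about (221,191) to (331,194), with the blue tin held above the lane and the hoop near v≈355. An enlarged crop will settle the lane pose.

```bash
python3 - <<'E'
from h import *
p=cv2.imread('pics/w2.png'); 
a=cv2.resize(p[180:225,205:345],None,fx=5.7,fy=5.7,interpolation=cv2.INTER_CUBIC); b=cv2.resize(p[340:393,205:345],None,fx=5.7,fy=5.7,interpolation=cv2.INTER_CUBIC); cv2.imwrite('pics/w2c.png',np.vstack([a,b])); print(a.shape,b.shape)
T=np.load('pics/w2T.npy');d=np.load('pics/w2.npy')
P=[];
for v in range(183,215):
    for u in range(205,345):
        if d[v,u]>0:
            q=bydepth('wrist',u,v,d[v,u],T)
            if q[2]>.025: P.append([*q,u,v])
P=np.array(P);b=P[P[:,4]<199];print(len(P),b.mean(0),np.percentile(P[:,2],[5,50,95]))
for x in range(215,340,10):
    k=(b[:,3]>=x)&(b[:,3]<x+10)
    if k.any(): print(x,b[k].mean(0).round(4))
E
```

```text
(256, 798, 3) (302, 798, 3)
1638 [ 4.51224512e-01 -7.83266346e-02  4.17482893e-02  2.73202046e+02
  1.93072890e+02] [0.02852332 0.04076248 0.04338848]
215 [ 4.099000e-01 -8.460000e-02  4.210000e-02  2.216129e+02  1.933065e+02]
225 [ 4.159000e-01 -8.230000e-02  4.240000e-02  2.292698e+02  1.917778e+02]
235 [ 4.240e-01 -8.090e-02  4.230e-02  2.395e+02  1.915e+02]
245 [ 4.327000e-01 -8.080000e-02  4.020000e-02  2.503371e+02  1.922247e+02]
255 [ 4.397000e-01 -7.980000e-02  4.140000e-02  2.589710e+02  1.927246e+02]
265 [ 4.482e-01 -7.810e-02  4.260e-02  2.695e+02  1.925e+02]
275 [ 4.563000e-01 -7.730000e-02  4.220000e-02  2.795625e+02  1.929062e+02]
285 [ 4.643e-01 -7.660e-02  4.230e-02  2.895e+02  1.935e+02]
295 [ 4.722000e-01 -7.610000e-02  4.020000e-02  2.990941e+02  1.936471e+02]
305 [ 4.804000e-01 -7.460000e-02  4.210000e-02  3.095238e+02  1.939524e+02]
315 [ 4.885e-01 -7.380e-02  4.250e-02  3.195e+02  1.945e+02]
325 [ 4.954e-01 -7.330e-02  4.220e-02  3.280e+02  1.950e+02]
```

View pics/w2c.png

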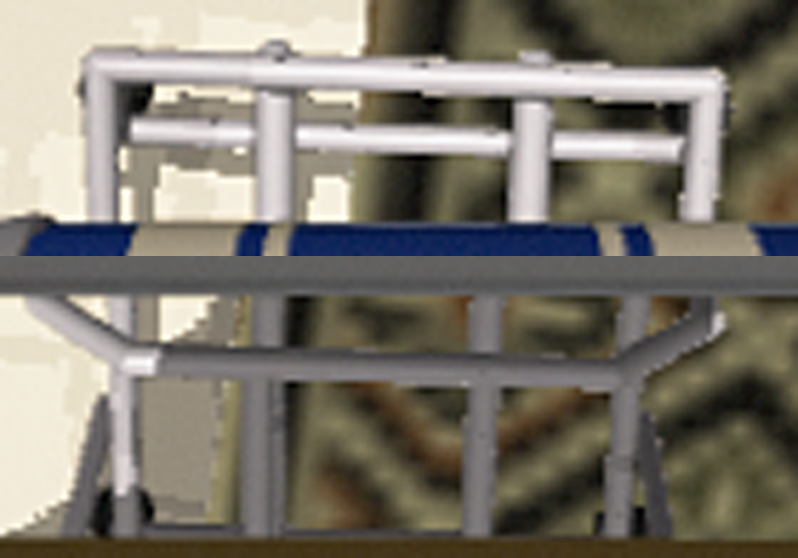

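```bash
python3 -m pendant '[[0,0,0,0,0,0.011],[-1,-0.3,0,0,0,0],[-1.0,0.0,0,0,0,0],[0,0,0,0,0,0],[0,0,0,0,0,0]]'
python3 st.py '.458,-.1255,.046'
```

```text
clock: 6.87
tool_pos: [0.4572, -0.1238, 0.1914]
eef_rot: [0.669, 0.743, -0.0, 0.0]
contact_force: [0.4, 0.8, -1.5]
opening: 0.703
finger_force: 25.0
t 6.8667 [ 0.4572 -0.1238  0.1914] yaw 5.96 tilt [-0.001 -0.   ] units [-0.07  0.03  5.81] open 0.703 25.00002179760486
```

```bash
python3 -m pendant '[[-0.07,0.03,1,0,0,0],[0,0,1,0,0,0],[0,0,1,0,0,0],[0,0,1,0,0,0],[0,0,0.5,0,0,0]]'
python3 -m pendant '[[0,0,0.4,0,0,0],[0,0,0.4,0,0,0],[0,0,0.3,0,0,0],[0,0,0,0,0,0],[0,0,0,0,0,0]]'
python3 st.py '.458,-.1255,.046'; python3 - <<'E'
from h import *
for n in('side',):
    p,d=optics.snapshot(n)
    cv2.imwrite('pics/s1.png',cv2.resize(p[110:200,250:370],None,fx=6,fy=6,interpolation=cv2.INTER_CUBIC))
E
```

```text
clock: 7.28
tool_pos: [0.4574, -0.1225, 0.0767]
eef_rot: [0.667, 0.745, -0.001, -0.001]
contact_force: [-0.6, 0.4, -1.3]
opening: 0.701
finger_force: 25.0
clock: 7.7
tool_pos: [0.4583, -0.1241, 0.0516]
eef_rot: [0.667, 0.745, 0.0, 0.0]
contact_force: [0.3, -0.3, -1.5]
opening: 0.702
finger_force: 25.0
t 7.7 [ 0.4583 -0.1241  0.0516] yaw 6.3 tilt [0. 0.] units [-0.06 -0.02  0.22] open 0.702 25.0000041956082
```

View pics/s1.png

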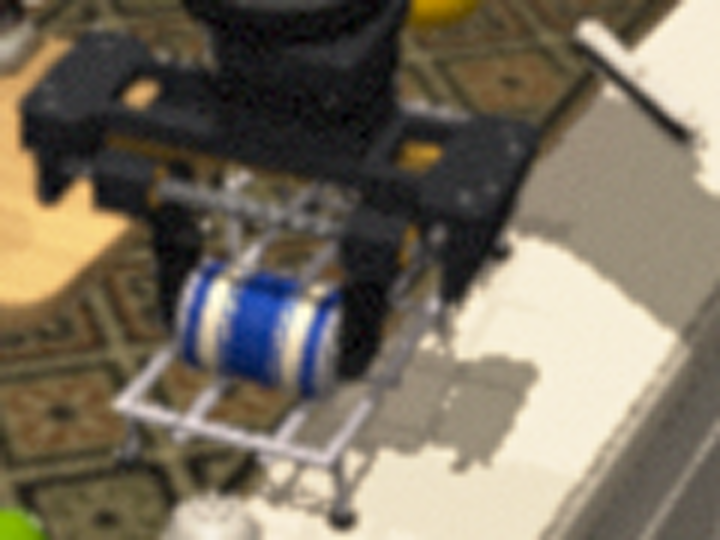

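Blue hangs just over the rails inside the lane. I'll lower it the last 5 mm and check for contact.

```bash
python3 -m pendant '[[-0.05,0,0.1,0,0,0],[0,0,0.1,0,0,0],[0,0,0.05,0,0,0],[0,0,0,0,0,0],[0,0,0,0,0,0]]'
python3 st.py '.458,-.1255,.046'
```

```text
clock: 8.17
tool_pos: [0.4588, -0.1258, 0.046]
eef_rot: [0.667, 0.745, 0.0, 0.001]
contact_force: [-0.9, -0.2, 6.1]
opening: 0.701
finger_force: 25.0
t 8.1667 [ 0.4588 -0.1258  0.046 ] yaw 6.29 tilt [-0.001  0.001] units [ 0.01 -0.03 -0.  ] open 0.701 24.999896474182606
```

```bash
python3 -m pendant '[[0,0,0,0,0,0],[0,0,0,0,0,0],[0,0,0,0,0,0],[0,0,0,0,0,0],[0,0,0,0,0,0]]' 1
python3 -m pendant '[[0,0,-0.4,0,0,0],[0,0,-1,0,0,0],[0,0,-1,0,0,0],[0,0,-1,0,0,0],[0,0,-1,0,0,0]]'
python3 -m pendant '[[0,0,-1,0,0,0],[0,0,-1,0,0,0],[0,0,0,0,0,0],[0,0,0,0,0,0],[0,0,0,0,0,0]]'
python3 st.py '.4814,.2596,.19'; python3 - <<'E'
from h import *
p,d=optics.snapshot('side')
a=cv2.resize(p[110:200,250:370],None,fx=4,fy=4,interpolation=cv2.INTER_CUBIC)
p,d=optics.snapshot('wrist'); b=cv2.resize(p,(480,360))
cv2.imwrite('pics/s2.png',cv2.resize(np.hstack([a[:,:480],b]),None,fx=.8,fy=.8))
E
```

```text
clock: 8.58
tool_pos: [0.4583, -0.1254, 0.0451]
eef_rot: [0.667, 0.745, 0.0, -0.0]
contact_force: [0.1, 0.3, -1.5]
opening: 0.998
finger_force: 0.0
clock: 9.0
tool_pos: [0.4579, -0.1254, 0.1569]
eef_rot: [0.667, 0.745, -0.0, -0.0]
contact_force: [-0.6, -0.4, -0.8]
opening: 1.0
finger_force: 0.0
clock: 9.42
tool_pos: [0.4578, -0.1254, 0.2051]
eef_rot: [0.667, 0.745, -0.0, -0.0]
contact_force: [-0.8, 0.3, -0.7]
opening: 1.001
finger_force: 0.0
t 9.4167 [ 0.4578 -0.1254  0.2051] yaw 6.31 tilt [ 0. -0.] units [15.2   2.63  0.61] open 1.001 0.0
```

View pics/s2.png

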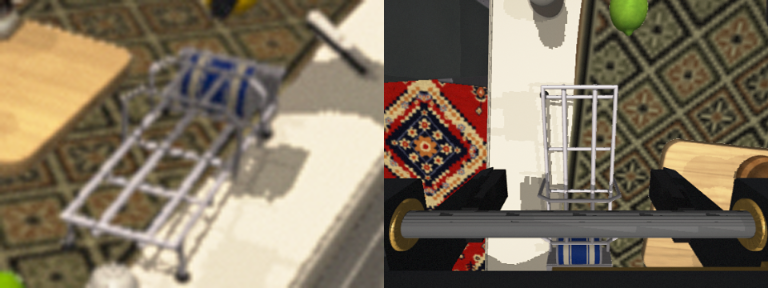

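Blue has rolled down square against the stop. Next is green.

```bash
python3 -m pendant '[[0,0,0,0,0,0.0315],[0,0,0,0,0,0.0315],[0,0,0,0,0,0.0315],[1,-0.12,0,0,0,0],[1,-0.12,0,0,0,0]]'
python3 -m pendant '[[1,-0.12,0,0,0,0],[1,-0.12,0,0,0,0],[1,-0.12,0,0,0,0],[1,-0.12,0,0,0,0],[1,-0.12,0,0,0,0]]'
python3 -m pendant '[[1,-0.12,0,0,0,0],[1,-0.12,0,0,0,0],[1,-0.12,0,0,0,0],[1,-0.12,0,0,0,0],[1,-0.12,0,0,0,0]]'
python3 -m pendant '[[1,-0.12,0,0,0,0],[1,-0.12,0,0,0,0],[1,-0.12,0,0,0,0],[0.3,-0.12,0,0,0,0],[0,0,0,0,0,0]]'
python3 st.py '.4818,.2596,.0288'
```

```text
clock: 9.93
tool_pos: [0.461, -0.076, 0.2041]
eef_rot: [0.771, 0.636, -0.001, -0.0]
contact_force: [-0.6, 0.6, -0.6]
opening: 1.001
finger_force: 0.0
clock: 10.35
tool_pos: [0.4694, 0.0516, 0.2041]
eef_rot: [0.77, 0.638, -0.001, -0.001]
contact_force: [-0.7, -0.2, 0.2]
opening: 1.004
finger_force: 0.0
clock: 10.77
tool_pos: [0.4778, 0.177, 0.204]
eef_rot: [0.77, 0.638, -0.001, -0.0]
contact_force: [0.3, -0.1, 0.7]
opening: 1.0
finger_force: 0.0
clock: 11.18
tool_pos: [0.4808, 0.2617, 0.204]
eef_rot: [0.769, 0.64, -0.001, -0.001]
contact_force: [0.0, 0.4, -0.3]
opening: 1.0
finger_force: 0.0
t 11.1833 [0.4808 0.2617 0.204 ] yaw -10.44 tilt [-0.    -0.002] units [-0.07  0.07  7.01] open 1.0 0.0
```

```bash
python3 -m pendant '[[-0.07,0.07,1,0,0,0.001],[0,0,1,0,0,0],[0,0,1,0,0,0],[0,0,1,0,0,0],[0,0,0.8,0,0,0]]'
python3 -m pendant '[[0,0,0.6,0,0,0],[0,0,0.4,0,0,0],[0,0,0.2,0,0,0],[0,0,0,0,0,0],[0,0,0,0,0,0]]'
python3 st.py '.4818,.2596,.0288'
```

```text
clock: 11.6
tool_pos: [0.4828, 0.254, 0.0833]
eef_rot: [0.772, 0.636, -0.002, 0.0]
contact_force: [0.4, 0.3, -0.1]
opening: 1.0
finger_force: 0.0
clock: 12.02
tool_pos: [0.4839, 0.2567, 0.0556]
eef_rot: [0.771, 0.637, 0.0, 0.0]
contact_force: [-0.0, -0.3, 0.7]
opening: 1.002
finger_force: 0.0
t 12.0167 [0.4839 0.2567 0.0556] yaw -10.92 tilt [-0.  0.] units [ 0.1  -0.11  1.07] open 1.002 0.0
```

```bash
python3 -m pendant '[[0.1,-0.1,0.3,0,0,0],[0,0,0.4,0,0,0],[0,0,0.37,0,0,0],[0,0,0,0,0,0],[0,0,0,0,0,0]]'
python3 st.py '.4818,.2596,.0288'
```

```text
clock: 12.43
tool_pos: [0.4811, 0.26, 0.0277]
eef_rot: [0.771, 0.637, -0.001, -0.0]
contact_force: [1.0, -0.3, -0.2]
opening: 0.998
finger_force: 0.0
t 12.4333 [0.4811 0.26   0.0277] yaw -10.87 tilt [-0.001 -0.001] units [-0.01  0.03 -0.04] open 0.998 0.0
```

```bash
python3 -m pendant '[[0,0,0,0,0,0],[0,0,0,0,0,0],[0,0,0,0,0,0],[0,0,0,0,0,0],[0,0,0,0,0,0]]' -1 25
python3 -m pendant '[[0,0,0,0,0,0],[0,0,-0.5,0,0,0],[0,0,-1,0,0,0],[0,0,-1,0,0,0],[0,0,-1,0,0,0]]'
python3 -m pendant '[[0,0,-1,0,0,0],[0,0,-1,0,0,0],[0,0,-0.6,0,0,0],[0,0,0,0,0,0],[-0.6,0.12,0,0,0,0]]'
python3 -m pendant '[[-1,0.13,0,0,0,0],[-1,0.13,0,0,0,0],[-1,0.13,0,0,0,0],[-1,0.13,0,0,0,0],[-1,0.13,0,0,0,0]]'
python3 -m pendant '[[-1,0.13,0,0,0,0],[-1,0.13,0,0,0,0],[-1,0.13,0,0,0,0],[-1,0.13,0,0,0,0],[-1,0.13,0,0,0,0]]'
python3 -m pendant '[[-1,0.13,0,0,0,0],[-1,0.13,0,0,0,0],[-1,0.13,0,0,0,0],[-1,0.13,0,0,0,0],[-0.7,0.13,0,0,0,0]]'
python3 -m pendant '[[0,0,0,0,0,-0.0317],[0,0,0,0,0,-0.0317],[0,0,0,0,0,-0.0317],[0,0,0,0,0,0],[0,0,0,0,0,0]]'
python3 st.py '.458,-.1255,.046'
```

```text
clock: 12.85
tool_pos: [0.4818, 0.2603, 0.0288]
eef_rot: [0.771, 0.637, 0.0, 0.0]
contact_force: [-0.1, -0.2, 1.1]
opening: 0.7
finger_force: 25.0
clock: 13.27
tool_pos: [0.4811, 0.2599, 0.1174]
eef_rot: [0.771, 0.637, -0.0, -0.0]
contact_force: [1.0, 0.0, -1.8]
opening: 0.702
finger_force: 25.0
clock: 13.68
tool_pos: [0.4816, 0.2487, 0.182]
eef_rot: [0.769, 0.639, 0.002, -0.001]
contact_force: [0.4, 0.5, -1.4]
opening: 0.703
finger_force: 25.0
clock: 14.1
tool_pos: [0.473, 0.1177, 0.1803]
eef_rot: [0.771, 0.637, -0.001, -0.0]
contact_force: [0.5, -0.6, -1.3]
opening: 0.702
finger_force: 25.0
clock: 14.52
tool_pos: [0.4654, -0.0079, 0.1803]
eef_rot: [0.771, 0.637, -0.001, -0.001]
contact_force: [1.1, -0.5, -1.9]
opening: 0.701
finger_force: 25.0
clock: 14.93
tool_pos: [0.4587, -0.1277, 0.1803]
eef_rot: [0.772, 0.636, -0.001, -0.001]
contact_force: [0.3, -0.3, -0.9]
opening: 0.694
finger_force: 25.0
clock: 15.35
tool_pos: [0.4596, -0.1251, 0.1805]
eef_rot: [0.669, 0.744, -0.0, -0.001]
contact_force: [-0.6, -0.4, -1.7]
opening: 0.707
finger_force: 25.0
t 15.35 [ 0.4596 -0.1251  0.1805] yaw 6.07 tilt [ 0.001 -0.001] units [-0.01 -0.06  5.38] open 0.707 24.997599022462964
```

```bash
python3 -m pendant '[[0,-0.06,1,0,0,0],[0,0,1,0,0,0],[0,0,1,0,0,0],[0,0,0.8,0,0,0],[0,0,0.6,0,0,0]]'
python3 -m pendant '[[0,0,0.4,0,0,0],[0,0,0.3,0,0,0],[0,0,0.1,0,0,0],[0,0,0,0,0,0],[0,0,0,0,0,0]]'
python3 st.py '.458,-.1255,.046'
```

```text
clock: 15.77
tool_pos: [0.458, -0.125, 0.0692]
eef_rot: [0.668, 0.744, -0.001, -0.001]
contact_force: [-0.1, -0.3, -2.5]
opening: 0.699
finger_force: 25.0
clock: 16.18
tool_pos: [0.4591, -0.1254, 0.0514]
eef_rot: [0.668, 0.744, 0.0, 0.0]
contact_force: [0.1, 1.2, -0.8]
opening: 0.698
finger_force: 25.0
t 16.1833 [ 0.4591 -0.1254  0.0514] yaw 6.21 tilt [-0.     0.001] units [ 0.   -0.04  0.22] open 0.698 24.997820402495563
```

```bash
python3 -m pendant '[[0,0,0.1,0,0,0],[0,0,0.08,0,0,0],[0,0,0,0,0,0],[0,0,0,0,0,0]]'
python3 -m pendant '[[0,0,0,0,0,0],[0,0,0,0,0,0],[0,0,0,0,0,0],[0,0,0,0,0,0],[0,0,0,0,0,0]]' 1
python3 -m pendant '[[0,0,-0.4,0,0,0],[0,0,-1,0,0,0],[0,0,-1,0,0,0],[0,0,-1,0,0,0],[0,0,-1,0,0,0]]'
python3 -m pendant '[[0,0,-1,0,0,0],[0,0,-1,0,0,0],[0,0,0,0,0,0],[0,0,0,0,0,0],[0,0,0,0,0,0]]'
python3 st.py '.471,.2027,.0288'; python3 - <<'E'
from h import *
p,d=optics.snapshot('side')
cv2.imwrite('pics/s3.png',cv2.resize(p[110:200,250:370],None,fx=4,fy=4,interpolation=cv2.INTER_CUBIC))
E
```

```text
clock: 16.52
tool_pos: [0.4588, -0.1254, 0.0466]
eef_rot: [0.668, 0.744, 0.0, 0.0]
contact_force: [-0.1, -0.6, -2.0]
opening: 0.699
finger_force: 25.0
clock: 16.93
tool_pos: [0.4588, -0.1254, 0.0465]
eef_rot: [0.668, 0.745, 0.0, 0.0]
contact_force: [0.9, 0.5, -0.1]
opening: 0.998
finger_force: 0.0
clock: 17.35
tool_pos: [0.4583, -0.1253, 0.1582]
eef_rot: [0.668, 0.745, -0.0, -0.0]
contact_force: [0.1, 0.2, -0.4]
opening: 0.997
finger_force: 0.0
clock: 17.77
tool_pos: [0.4582, -0.1253, 0.2064]
eef_rot: [0.668, 0.745, -0.0, -0.0]
contact_force: [-0.5, 0.5, -0.7]
opening: 1.0
finger_force: 0.0
t 17.7667 [ 0.4582 -0.1253  0.2064] yaw 6.24 tilt [ 0. -0.] units [12.99  1.94  7.11] open 1.0 0.0
```

View pics/s3.png

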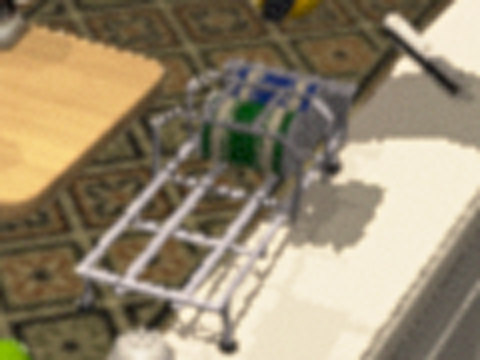

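Green is lying behind blue, against it. Next is yellow.

```bash
python3 -m pendant '[[0,0,0,0,0,0.0315],[0,0,0,0,0,0.0315],[0,0,0,0,0,0.0315],[1,-0.15,0,0,0,0],[1,-0.15,0,0,0,0]]'
python3 -m pendant '[[1,-0.15,0,0,0,0],[1,-0.15,0,0,0,0],[1,-0.15,0,0,0,0],[1,-0.15,0,0,0,0],[1,-0.15,0,0,0,0]]'
python3 -m pendant '[[1,-0.15,0,0,0,0],[1,-0.15,0,0,0,0],[1,-0.15,0,0,0,0],[1,-0.15,0,0,0,0],[1,-0.15,0,0,0,0]]'
python3 -m pendant '[[1,-0.15,0,0,0,0],[0,0,0,0,0,0],[0,0,1,0,0,0],[0,0,1,0,0,0],[0,0,1,0,0,0]]'
python3 -m pendant '[[0,0,1,0,0,0],[0,0,0.8,0,0,0],[0,0,0.6,0,0,0],[0,0,0,0,0,0],[0,0,0,0,0,0]]'
python3 st.py '.471,.2027,.0288'
```

```text
clock: 18.23
tool_pos: [0.4598, -0.0756, 0.2052]
eef_rot: [0.772, 0.636, -0.001, -0.001]
contact_force: [0.3, 0.2, -0.1]
opening: 1.0
finger_force: 0.0
clock: 18.65
tool_pos: [0.4646, 0.0526, 0.2052]
eef_rot: [0.77, 0.638, -0.001, -0.001]
contact_force: [0.0, -0.1, 0.4]
opening: 1.001
finger_force: 0.0
clock: 19.07
tool_pos: [0.4696, 0.1787, 0.2051]
eef_rot: [0.77, 0.638, -0.002, -0.0]
contact_force: [0.1, 0.2, 0.1]
opening: 1.0
finger_force: 0.0
clock: 19.48
tool_pos: [0.471, 0.2025, 0.1298]
eef_rot: [0.77, 0.638, -0.001, 0.0]
contact_force: [-0.2, 0.7, 0.0]
opening: 1.001
finger_force: 0.0
clock: 19.9
tool_pos: [0.4705, 0.202, 0.0703]
eef_rot: [0.77, 0.637, -0.002, -0.0]
contact_force: [-0.8, 0.0, 0.2]
opening: 1.0
finger_force: 0.0
t 19.9 [0.4705 0.202  0.0703] yaw -10.79 tilt [-0.002 -0.003] units [0.03 0.02 1.66] open 1.0 0.0
```

```bash
python3 -m pendant '[[0.03,0.02,0.6,0,0,0],[0,0,0.6,0,0,0],[0,0,0.43,0,0,0],[0,0,0,0,0,0],[0,0,0,0,0,0]]'
python3 st.py '.471,.2027,.0288'
python3 -m pendant '[[0,0,0,0,0,0],[0,0,0,0,0,0],[0,0,0,0,0,0],[0,0,0,0,0,0],[0,0,0,0,0,0]]' -1 25
python3 -m pendant '[[0,0,0,0,0,0],[0,0,-0.5,0,0,0],[0,0,-1,0,0,0],[0,0,-1,0,0,0],[0,0,-1,0,0,0]]'
```

```text
clock: 20.32
tool_pos: [0.4722, 0.2035, 0.0309]
eef_rot: [0.77, 0.638, -0.0, 0.0]
contact_force: [0.9, -0.2, -0.1]
opening: 0.999
finger_force: 0.0
t 20.3167 [0.4722 0.2035 0.0309] yaw -10.78 tilt [-0. -0.] units [-0.04 -0.04  0.09] open 0.999 0.0
clock: 20.73
tool_pos: [0.4723, 0.2038, 0.0311]
eef_rot: [0.77, 0.638, 0.0, -0.0]
contact_force: [0.3, 0.6, 3.5]
opening: 0.701
finger_force: 25.0
clock: 21.15
tool_pos: [0.4717, 0.2033, 0.1188]
eef_rot: [0.77, 0.638, -0.001, -0.0]
contact_force: [0.1, -0.1, -1.4]
opening: 0.701
finger_force: 25.0
```

```bash
python3 -m pendant '[[0,0,-1,0,0,0],[0,0,-1,0,0,0],[0,0,-0.5,0,0,0],[0,0,0,0,0,0],[-0.8,0.15,0,0,0,0]]'
python3 -m pendant '[[-1,0.15,0,0,0,0],[-1,0.15,0,0,0,0],[-1,0.15,0,0,0,0],[-1,0.15,0,0,0,0],[-1,0.15,0,0,0,0]]'
python3 -m pendant '[[-1,0.15,0,0,0,0],[-1,0.15,0,0,0,0],[-1,0.15,0,0,0,0],[-1,0.15,0,0,0,0],[-1,0.15,0,0,0,0]]'
python3 -m pendant '[[-1,0.15,0,0,0,0],[-1,0.15,0,0,0,0],[-0.2,0.15,0,0,0,0],[0,0,0,0,0,0],[0,0,0,0,0,-0.0317]]'
python3 -m pendant '[[0,0,0,0,0,-0.0317],[0,0,0,0,0,-0.0317],[0,0,0,0,0,0],[0,0,0,0,0,0]]'
python3 st.py '.458,-.1255,.049'
```

```text
clock: 21.57
tool_pos: [0.4725, 0.188, 0.181]
eef_rot: [0.768, 0.64, 0.002, -0.001]
contact_force: [-0.1, 0.7, -2.2]
opening: 0.7
finger_force: 25.0
clock: 21.98
tool_pos: [0.4662, 0.0557, 0.1795]
eef_rot: [0.77, 0.638, -0.001, -0.001]
contact_force: [0.6, 0.1, -1.6]
opening: 0.7
finger_force: 25.0
clock: 22.4
tool_pos: [0.4613, -0.0704, 0.1795]
eef_rot: [0.77, 0.638, -0.001, -0.001]
contact_force: [0.8, -0.2, -2.0]
opening: 0.703
finger_force: 25.0
clock: 22.82
tool_pos: [0.4628, -0.1247, 0.1798]
eef_rot: [0.738, 0.675, -0.0, -0.001]
contact_force: [-0.7, 0.8, -2.1]
opening: 0.701
finger_force: 25.0
clock: 23.15
tool_pos: [0.4629, -0.1239, 0.1802]
eef_rot: [0.667, 0.745, 0.0, -0.001]
contact_force: [0.4, -0.3, -1.1]
opening: 0.7
finger_force: 25.0
t 23.15 [ 0.4629 -0.1239  0.1802] yaw 6.3 tilt [ 0.002 -0.001] units [-0.05 -0.2   5.25] open 0.7 24.999476009979844
```

```bash
python3 -m pendant '[[-0.05,-0.2,1,0,0,0],[0,0,1,0,0,0],[0,0,1,0,0,0],[0,0,0.8,0,0,0],[0,0,0.6,0,0,0]]'
python3 -m pendant '[[0,0,0.3,0,0,0],[0,0,0.2,0,0,0],[0,0,0.1,0,0,0],[0,0,0,0,0,0],[0,0,0,0,0,0]]'
python3 st.py '.458,-.1255,.049'
```

```text
clock: 23.57
tool_pos: [0.4578, -0.1262, 0.0689]
eef_rot: [0.667, 0.745, -0.0, -0.001]
contact_force: [-0.2, -1.1, -2.2]
opening: 0.7
finger_force: 25.0
clock: 23.98
tool_pos: [0.4587, -0.1272, 0.0563]
eef_rot: [0.667, 0.745, 0.0, 0.0]
contact_force: [-0.9, -0.3, -1.9]
opening: 0.7
finger_force: 25.0
t 23.9833 [ 0.4587 -0.1272  0.0563] yaw 6.32 tilt [-0.     0.001] units [ 0.07 -0.02  0.29] open 0.7 24.999723248183727
```

```bash
python3 -m pendant '[[0.07,0,0.13,0,0,0],[0,0,0.13,0,0,0],[0,0,0,0,0,0],[0,0,0,0,0,0]]'
python3 -m pendant '[[0,0,0,0,0,0],[0,0,0,0,0,0],[0,0,0,0,0,0],[0,0,0,0,0,0],[0,0,0,0,0,0]]' 1
python3 -m pendant '[[0,0,-0.4,0,0,0],[0,0,-1,0,0,0],[0,0,-1,0,0,0],[0,0,-1,0,0,0],[0,0,-1,0,0,0]]'
python3 -m pendant '[[0,0,-1,0,0,0],[0,0,-1,0,0,0],[0,0,0,0,0,0],[0,0,0,0,0,0],[0,0,0,0,0,0]]'
python3 st.py '.4602,.1457,.0288'; python3 - <<'E'
from h import *
p,d=optics.snapshot('side')
cv2.imwrite('pics/s4.png',cv2.resize(p[110:200,250:370],None,fx=4,fy=4,interpolation=cv2.INTER_CUBIC))
E
```

```text
clock: 24.32
tool_pos: [0.458, -0.1254, 0.0492]
eef_rot: [0.667, 0.745, 0.0, -0.0]
contact_force: [0.3, -0.5, -2.0]
opening: 0.704
finger_force: 25.0
clock: 24.73
tool_pos: [0.4581, -0.1255, 0.0493]
eef_rot: [0.667, 0.745, 0.0, 0.0]
contact_force: [-0.8, 0.1, -0.8]
opening: 1.002
finger_force: 0.0
clock: 25.15
tool_pos: [0.4576, -0.1255, 0.161]
eef_rot: [0.667, 0.745, -0.0, -0.0]
contact_force: [0.5, -0.5, 0.6]
opening: 1.001
finger_force: 0.0
clock: 25.57
tool_pos: [0.4575, -0.1255, 0.2092]
eef_rot: [0.667, 0.745, -0.0, -0.0]
contact_force: [0.2, -1.0, 0.3]
opening: 1.001
finger_force: 0.0
t 25.5667 [ 0.4575 -0.1255  0.2092] yaw 6.34 tilt [ 0. -0.] units [10.77  1.31  7.21] open 1.001 0.0
```

View pics/s4.png

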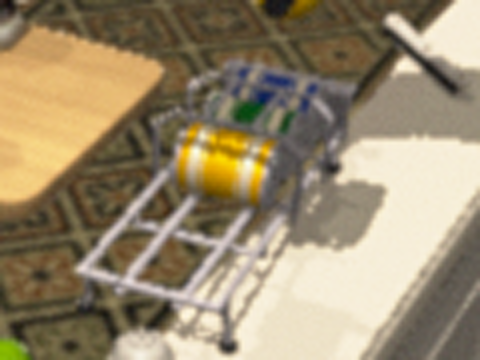

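Yellow is in line behind green. Last is red.

```bash
python3 -m pendant '[[0,0,0,0,0,0.0315],[0,0,0,0,0,0.0315],[0,0,0,0,0,0.0315],[0.7,-0.11,0,0,0,0],[1,-0.18,0,0,0,0]]'
python3 -m pendant '[[1,-0.18,0,0,0,0],[1,-0.18,0,0,0,0],[1,-0.18,0,0,0,0],[1,-0.18,0,0,0,0],[1,-0.18,0,0,0,0]]'
python3 -m pendant '[[1,-0.18,0,0,0,0],[1,-0.18,0,0,0,0],[1,-0.18,0,0,0,0],[1,-0.18,0,0,0,0],[0,0,0,0,0,0]]'
python3 -m pendant '[[0,0,1,0,0,0],[0,0,1,0,0,0],[0,0,1,0,0,0],[0,0,1,0,0,0],[0,0,0.8,0,0,0]]'
python3 -m pendant '[[0,0,0.6,0,0,0],[0,0,0.2,0,0,0],[0,0,0,0,0,0],[0,0,0,0,0,0]]'
python3 st.py '.4602,.1457,.0288'
```

```text
clock: 26.03
tool_pos: [0.4579, -0.0842, 0.208]
eef_rot: [0.771, 0.636, -0.002, -0.0]
contact_force: [0.3, 1.2, -0.7]
opening: 0.998
finger_force: 0.0
clock: 26.45
tool_pos: [0.4587, 0.0457, 0.208]
eef_rot: [0.77, 0.638, -0.001, -0.001]
contact_force: [0.6, -1.0, 1.5]
opening: 0.999
finger_force: 0.0
clock: 26.87
tool_pos: [0.4598, 0.1523, 0.208]
eef_rot: [0.767, 0.642, 0.0, -0.002]
contact_force: [0.5, -1.0, -0.5]
opening: 0.998
finger_force: 0.0
clock: 27.28
tool_pos: [0.4593, 0.1452, 0.0867]
eef_rot: [0.77, 0.638, -0.002, -0.0]
contact_force: [0.0, -0.3, -0.6]
opening: 1.004
finger_force: 0.0
clock: 27.62
tool_pos: [0.4604, 0.1458, 0.0691]
eef_rot: [0.77, 0.638, -0.001, -0.0]
contact_force: [0.4, -0.1, -0.0]
opening: 1.003
finger_force: 0.0
t 27.6167 [0.4604 0.1458 0.0691] yaw -10.68 tilt [-0.001 -0.001] units [-0.   -0.    1.61] open 1.003 0.0
```

```bash
python3 -m pendant '[[0,0,0.6,0,0,0],[0,0,0.6,0,0,0],[0,0,0.41,0,0,0],[0,0,0,0,0,0],[0,0,0,0,0,0]]'
python3 st.py '.4602,.1457,.0288'
python3 -m pendant '[[0,0,0,0,0,0],[0,0,0,0,0,0],[0,0,0,0,0,0],[0,0,0,0,0,0],[0,0,0,0,0,0]]' -1 25
python3 -m pendant '[[0,0,0,0,0,0],[0,0,-0.5,0,0,0],[0,0,-1,0,0,0],[0,0,-1,0,0,0],[0,0,-1,0,0,0]]'
python3 -m pendant '[[0,0,-1,0,0,0],[0,0,-1,0,0,0],[0,0,-0.5,0,0,0],[0,0,0,0,0,0],[0,0,0,0,0,0]]'
python3 st.py '.458,-.1255,.049'
```

```text
clock: 28.03
tool_pos: [0.4606, 0.1462, 0.0293]
eef_rot: [0.77, 0.638, -0.0, 0.0]
contact_force: [-0.1, -0.7, -0.1]
opening: 0.997
finger_force: 0.0
t 28.0333 [0.4606 0.1462 0.0293] yaw -10.67 tilt [-0. -0.] units [-0.02 -0.01  0.02] open 0.997 0.0
clock: 28.45
tool_pos: [0.4608, 0.1464, 0.0294]
eef_rot: [0.77, 0.638, 0.0, 0.0]
contact_force: [0.1, 0.4, 2.0]
opening: 0.704
finger_force: 25.0
clock: 28.87
tool_pos: [0.46, 0.146, 0.1171]
eef_rot: [0.77, 0.638, -0.001, -0.0]
contact_force: [-0.0, 0.3, -1.2]
opening: 0.703
finger_force: 25.0
clock: 29.28
tool_pos: [0.4607, 0.1463, 0.1791]
eef_rot: [0.77, 0.638, 0.0, 0.0]
contact_force: [0.2, -0.8, -1.6]
opening: 0.7
finger_force: 25.0
t 29.2833 [0.4607 0.1463 0.1791] yaw -10.67 tilt [0.001 0.001] units [-10.71   1.9    5.2 ] open 0.7 24.9998850049451
```

```bash
python3 -m pendant '[[-0.7,0.1,0,0,0,0],[-1,0.18,0,0,0,0],[-1,0.18,0,0,0,0],[-1,0.18,0,0,0,0],[-1,0.18,0,0,0,0]]'
python3 -m pendant '[[-1,0.18,0,0,0,0],[-1,0.18,0,0,0,0],[-1,0.18,0,0,0,0],[-1,0.18,0,0,0,0],[-1,0.18,0,0,0,0]]'
python3 -m pendant '[[-1,0.18,0,0,0,0],[0,0,0,0,0,-0.0317],[0,0,0,0,0,-0.0317],[0,0,0,0,0,-0.0317],[0,0,0,0,0,0]]'
python3 -m pendant '[[0,0,1,0,0,0],[0,0,1,0,0,0],[0,0,1,0,0,0],[0,0,0.4,0,0,0],[0,0,0,0,0,0]]'
python3 st.py '.458,-.1255,.0468'
```

```text
clock: 29.7
tool_pos: [0.4578, 0.0259, 0.1774]
eef_rot: [0.77, 0.639, -0.001, -0.001]
contact_force: [0.1, -1.0, -1.9]
opening: 0.706
finger_force: 25.0
clock: 30.12
tool_pos: [0.4567, -0.101, 0.1773]
eef_rot: [0.77, 0.638, -0.001, -0.001]
contact_force: [0.1, 0.4, -1.3]
opening: 0.699
finger_force: 25.0
clock: 30.53
tool_pos: [0.4566, -0.1254, 0.1773]
eef_rot: [0.665, 0.746, -0.001, -0.002]
contact_force: [-0.3, 0.3, -1.0]
opening: 0.702
finger_force: 25.0
clock: 30.95
tool_pos: [0.4556, -0.1247, 0.0909]
eef_rot: [0.667, 0.745, -0.002, -0.003]
contact_force: [0.2, -1.1, -1.5]
opening: 0.698
finger_force: 25.0
t 30.95 [ 0.4556 -0.1247  0.0909] yaw 6.36 tilt [ 0.002 -0.006] units [-0.05  0.1   1.77] open 0.698 25.00000803731382
```

```bash
python3 -m pendant '[[0,0.1,0.6,0,0,0],[0,0,0.5,0,0,0],[0,0,0.3,0,0,0],[0,0,0,0,0,0],[0,0,0,0,0,0]]'
python3 st.py '.458,-.1255,.0468'
```

```text
clock: 31.37
tool_pos: [0.4601, -0.1251, 0.059]
eef_rot: [0.666, 0.746, -0.0, -0.0]
contact_force: [0.4, -0.7, -0.5]
opening: 0.7
finger_force: 25.0
t 31.3667 [ 0.4601 -0.1251  0.059 ] yaw 6.42 tilt [ 0.    -0.001] units [-0.01 -0.08  0.49] open 0.7 24.999980321154
```

```bash
python3 -m pendant '[[0,-0.08,0.2,0,0,0],[0,0,0.18,0,0,0],[0,0,0.08,0,0,0],[0,0,0,0,0,0],[0,0,0,0,0,0]]'
python3 -m pendant '[[0,0,0,0,0,0],[0,0,0,0,0,0],[0,0,0,0,0,0],[0,0,0,0,0,0],[0,0,0,0,0,0]]' 1
python3 -m pendant '[[0,0,-0.4,0,0,0],[0,0,-1,0,0,0],[0,0,-1,0,0,0],[0,0,-1,0,0,0],[0,0,-1,0,0,0]]'
python3 -m pendant '[[0,0,-1,0,0,0],[0,0,-1,0,0,0],[0,0,-1,0,0,0],[0,0,0,0,0,0],[0,0,0,0,0,0]]'
python3 -m pendant '[[0,0,0,0,0,0],[0,0,0,0,0,0],[0,0,0,0,0,0],[0,0,0,0,0,0],[0,0,0,0,0,0]]'
python3 - <<'E'
from h import *
p,d=optics.snapshot('side')
a=cv2.resize(p[110:200,250:370],None,fx=3.3,fy=3.3,interpolation=cv2.INTER_CUBIC)
p,d=optics.snapshot('wrist'); cv2.imwrite('pics/s5.png',np.hstack([a,cv2.resize(p,(396,297))]))
E
```

```text
clock: 31.78
tool_pos: [0.4583, -0.1254, 0.0474]
eef_rot: [0.666, 0.746, -0.0, -0.0]
contact_force: [-0.9, -0.5, -2.2]
opening: 0.702
finger_force: 25.0
clock: 32.2
tool_pos: [0.4584, -0.1254, 0.0476]
eef_rot: [0.666, 0.746, 0.0, 0.0]
contact_force: [0.2, -0.2, 0.0]
opening: 1.0
finger_force: 0.0
clock: 32.62
tool_pos: [0.4579, -0.1254, 0.1592]
eef_rot: [0.666, 0.746, -0.0, -0.0]
contact_force: [-0.0, -0.1, -0.3]
opening: 1.003
finger_force: 0.0
clock: 33.03
tool_pos: [0.4588, -0.1256, 0.2341]
eef_rot: [0.666, 0.746, 0.001, 0.002]
contact_force: [-0.5, -0.2, -0.7]
opening: 0.996
finger_force: 0.0
clock: 33.45
tool_pos: [0.4579, -0.1253, 0.2318]
eef_rot: [0.666, 0.746, -0.0, -0.001]
contact_force: [0.4, -0.0, -0.1]
opening: 0.999
finger_force: 0.0
```

View pics/s5.png

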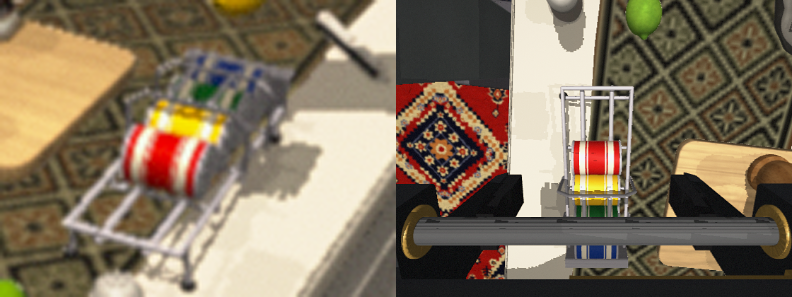

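Both views show blue, green, yellow and red lying square across the lane and touching one another, with the gripper clear. I'm handing in.

```bash
python3 -c "
from plant import r
print(r.finish_job())"
```

```text
the job is handed in; nothing more can be done
None
```

The four tins are in the dispenser in tray order – blue against the stop, then green, yellow and red – at rest when last checked, with the gripper clear; I handed the job in at about 33.5 s of the 104 s allowed.

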